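# Shift the bench shaker into its working gear

### The job

Two bench shakers stand side by side; put the one with the zigzag gate into gear: move its lever along the slot from the front notch to the middle notch (the dead-end pocket half-way), keep it there for a good second so the gears can settle, then take it on to the end of the slot, fully home in the last notch, and let go. Leave alone the lever of the other shaker, the one with the straight slot.

Things in the scene. Friction and masses are not known exactly. Their poses are not given: they have to be found in the camera images.
- shaker: The shaker with the zigzag gate: beige and navy machine 380 x 210 mm, fixed to the bench. Origin: on the bench, below the centre of its aluminium gate plate (150 x 150 mm, top face 90 mm up, the highest face near the lever). x points to its back (away from the robot), y left, z up. Behind the plate, from x = 115 mm, a low steel platform carries a loose jar 85 mm tall, about 200 mm back.
- gate (a point): Centre of the gate plate's top face, 90 mm above the shaker's origin, same axes. Slot 22 mm wide, centre line (x, y) in mm: front notch (-45, 45), corner (0, 45), bottom of the dead-end middle notch (0, -30); back out to the branch (0, 0), then corner (50, 0) and last notch (50, -45). The 12 mm stem meets a wall 5 mm beyond these points or to either side of the line.
- shift_knob (a point): Centre of the black upright cylindrical knob (32 mm across, 50 mm tall, underside 21 mm above the plate) on the zigzag shaker's lever, 137 mm above the bench. The upright lever slides level along the slot with a few newtons of drag; it cannot tilt, turn or lift out, and stays where left. Starts in the front notch, within 12 mm of (-45, 45).
- plain_knob (a point): Centre of the equal knob on the other shaker, the same machine but with one straight slot across its gate plate, 137 mm above the bench. To be left alone.

How it is judged:
By the outcome, as a careful person would: the job done as asked, in the order asked, and still so for the second after the job is handed in, with the robot touching nothing.
It also fails if it takes over 37 s, if anything falls off the work surface, if the arm or the gripper's body presses on something with over 40 N, if the wrist force passes 120 N, or if a joint passes its speed limit or range.

### The arm

A 6-joint arm with a two-finger parallel gripper is mounted at the origin on the work surface. World frame = base frame: x ahead of the robot, y to its left, z up, the work surface at z = 0. Lengths are in m, angles in rad, forces in N, time in s.
With the tool pointing down it reaches from about 0.3 to 0.875 m from the base axis. Payload 4.2 kg.
Tool frame: the origin (TCP) lies on the centre line of the jaws, within the pads' length; the fingertips stand 8 mm ahead of it and the grasp point (between the pads) lies 11 mm behind it; z points along the fingers, y is the direction in which the jaws open and shut (so a half turn about z gives the same grasp; the last joint's range is limited). The gripper opens to 85 mm and grips with 20 to 120 N. Pads are 22 mm wide; open, the fingers measure 114 mm over their backs; the gripper's body (76 mm by 85 mm) begins 54 mm behind the grasp point. The pads swing forward as they close: fully open they stand 13 mm farther back than shut.
Start: joints at [1.307, 0.32, 1.565, -0, 1.257, -0.02], TCP at [0.139, 0.558, 0.239] pointing down, gripper open.
Joint ranges: [-3.11, 3.11], [-0.84, 2.01], [0.21, 2.61], [-1.34, 4.49], [0.05, 2.63], [-2.56, 2.56]. Speed limits (rad/s): [2.57, 2.57, 3.14, 3.14, 3.14, 3.14].

### API

Orientations are given as [roll, pitch, yaw] about the fixed x, y, z axes, in that order (R = Rz(yaw) Ry(pitch) Rx(roll)).
In Python, from bench import robot gives the robot as it stands.
- The arm moves only by the shell command python3 -m handwheel 'ROWS' [OPENING] [FORCE]. ROWS is JSON, a list of rows, each an object with "delta_pos": the shift along the tool's x, y, z normalised to -1 to 1, where 1 is 0.06 m, a list of three; "spin": the turn about the tool's z normalised to -1 to 1, where 1 is 0.1 rad. A call has exactly 8 rows; each row shifts and turns the pose as measured when the row begins, along the tool's axes as they then stand; what a row does not reach is not made up. A row lasts 1/8 s, in which the tool goes at most 62.5 mm and 10.7 degrees, less where a joint would pass 70% of its speed; a pose out of reach is approached as far as the arm can. A call with a number of a shift or a turn outside -1 to 1 is refused whole. A call with a gripper value outside its range is refused whole. OPENING is the gripper command: -1 is fully open, 1 is shut, values between are in proportion, set as the call begins (- or left out, the last holds). The fingers move at their own pace and stop on an object; FORCE is the grip in N (left out, the last holds). Time passes only in rows, so rows that do not move let the fingers close, or fill a call up. It gives the time, the measured TCP pose, the force and the opening at its end, in the units of the state.
- robot.get_obs(): the state, without advancing time (a new reading comes with each control period).
- robot.read_camera(name): name is "scene" or "top" or "wrist"; returns a dict with "img" (384x512x3 uint8, red, green, blue), "vertical_fov" (degrees; the focal length in pixels is half the picture's height over the tangent of half this angle, whatever the lens; pixels are square), "cx", "cy" (the principal point, pixels), "R" (3x3) and "t" (3): a world point X has camera coordinates R X + t. Camera axes: x right, y down, z forward; pixel columns grow to the right and rows downward; lengths in m; the calibration is good to about 2 mm. The wrist camera is an equidistant fisheye: a pixel r from the principal point sees the ray r / f radians off the axis. A picture is of the moment at which its call begins. There is no depth.
- robot.job_done(): hands the job in, once; it reports no verdict.
The state is a dict: "t": time; "joint_pos": joint angles; "joint_vel": joint speeds; "effort": joint torques, N m; "ee_pos": TCP position; "orientation": TCP orientation; "contact_force": force on the tool from outside, world axes, zero at the start; "ft_torque": the same for the moment, N m; "width": opening from 0.0 (shut) to 1.0 (fully open).
Only numpy, scipy, OpenCV 4.12 (cv2) and the standard library are available. Lean on these libraries where they do the work, as an engineer would, in place of code of your own. Each camera call takes 0.05 s, during which the arm holds its last target.

## Working session

There is one attempt and no reset: what is moved stays moved. The work goes in short steps, Python scripts to look and compute and a shell command to move; the robot and the scene stay as the last step left them, time stands still between calls to the robot, and variables do not carry over. Pictures are saved under pics/ and viewed, and the job is handed in when it is done.

```bash
ls; mkdir -p pics; python3 - <<'E'
from bench import robot
import cv2,numpy as np
o=robot.get_obs(); print({k:np.round(v,3).tolist() for k,v in o.items()})
for n in ["scene","top"]:
    c=robot.read_camera(n); cv2.imwrite(f"pics/{n}0.png",c["img"][:,:,::-1])
    np.savez(f"{n}0.npz",**c)
    print(n,c["vertical_fov"],c["cx"],c["cy"],np.round(c["R"],3).tolist(),np.round(c["t"],3))
E
```

```text
pics
{'t': 0.0, 'joint_pos': [1.307, 0.32, 1.566, 0.0, 1.257, -0.02], 'joint_vel': [0.001, 0.0, -0.0, 0.001, 0.002, 0.0], 'effort': [-0.001, -41.551, -23.416, -0.0, 0.008, -0.0], 'ee_pos': [0.139, 0.558, 0.238], 'orientation': [-3.14, -0.0, 2.898], 'contact_force': [-0.466, 0.157, 0.191], 'ft_torque': [0.01, 0.014, -0.035], 'width': 1.004}
scene 53.66199320943582 251.39665527164826 188.08779585093495 [[0.773, 0.634, 0.015], [0.436, -0.515, -0.738], [-0.46, 0.577, -0.674]] [-0.391 -0.146  0.958]
top 53.17724012132856 259.16752150659653 192.25376479746905 [[-0.026, -1.0, -0.004], [-0.983, 0.026, -0.184], [0.184, -0.001, -0.983]] [-0.001  0.544  0.69 ]
```

View pics/scene0.png

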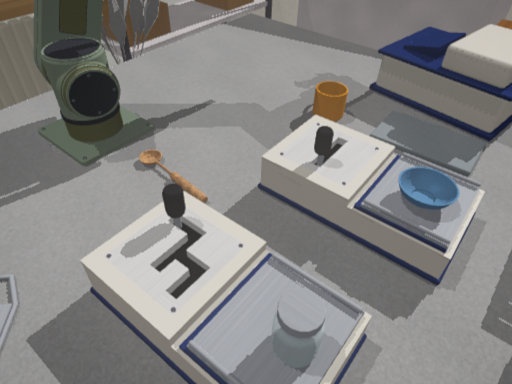

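View pics/top0.png

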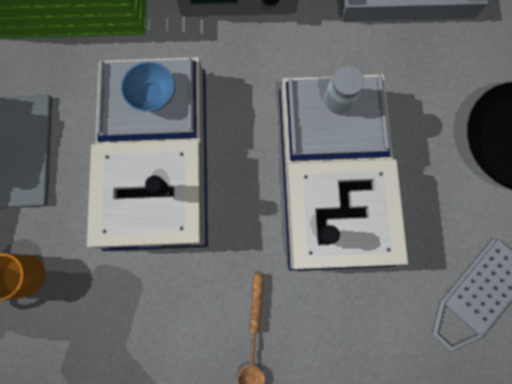

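The scene view shows the zigzag shaker in front (knob ~(174,200)). In the top view it is on the right, with the knob at ~(330,234) and the slot running up to ~(365,185). The straight-slot shaker is on the left. I'll enlarge the gate next.

```bash
cat > h.py <<'E'
import numpy as np,cv2
def ray(c,u,v):
    f=192/np.tan(np.radians(float(c["vertical_fov"]))/2)
    d=np.array([(u-c["cx"])/f,(v-c["cy"])/f,1]); R=c["R"]
    return -R.T@c["t"], R.T@d
def onz(c,u,v,z):
    o,d=ray(c,u,v); return o+d*(z-o[2])/d[2]
def proj(c,X):
    f=192/np.tan(np.radians(float(c["vertical_fov"]))/2)
    p=c["R"]@np.array(X)+c["t"]; return np.array([c["cx"]+f*p[0]/p[2],c["cy"]+f*p[1]/p[2]])
E
python3 - <<'E'
import cv2,numpy as np
from h import *
c=dict(np.load("top0.npz")); s=dict(np.load("scene0.npz"))
cv2.imwrite("pics/topcrop.png",cv2.resize(c["img"][145:275,275:415,::-1],None,fx=4,fy=4,interpolation=cv2.INTER_CUBIC))
cv2.imwrite("pics/scenecrop.png",cv2.resize(s["img"][170:330,75:275,::-1],None,fx=3.5,fy=3.5,interpolation=cv2.INTER_CUBIC))
# slot mask, plate mask
g=cv2.cvtColor(c["img"],cv2.COLOR_RGB2GRAY)
m=np.zeros_like(g);m[165:255,298:398]=(g[165:255,298:398]<110)*255
n,l,st,ce=cv2.connectedComponentsWithStats(m)
for i in range(1,n):
    print(st[i],ce[i].round(1),onz(c,*ce[i],0.09).round(4))
E
```

```text
[380 173   2   2   4] [380.5 173.5] [ 0.5651 -0.2397  0.09  ]
[305 176   2   2   4] [305.5 176.5] [ 0.5632 -0.1017  0.09  ]
[ 316  179   57   66 1573] [340.1 211. ] [ 0.4976 -0.161   0.09  ]
[387 249   3   2   5] [388.2 249.4] [ 0.4269 -0.2418  0.09  ]
[310 252   2   2   4] [310.5 252.5] [ 0.425  -0.1039  0.09  ]
```

View pics/topcrop.png

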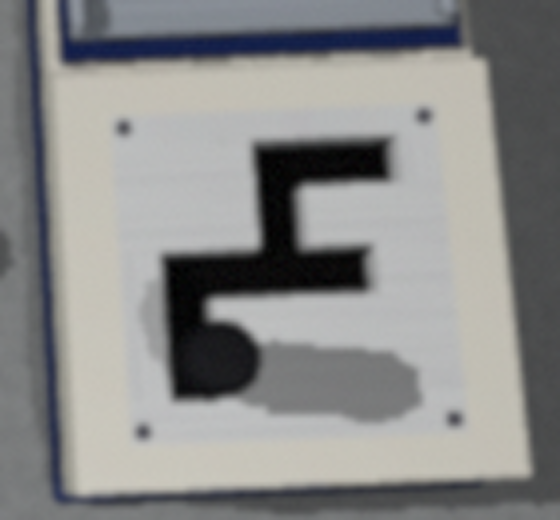

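View pics/scenecrop.png

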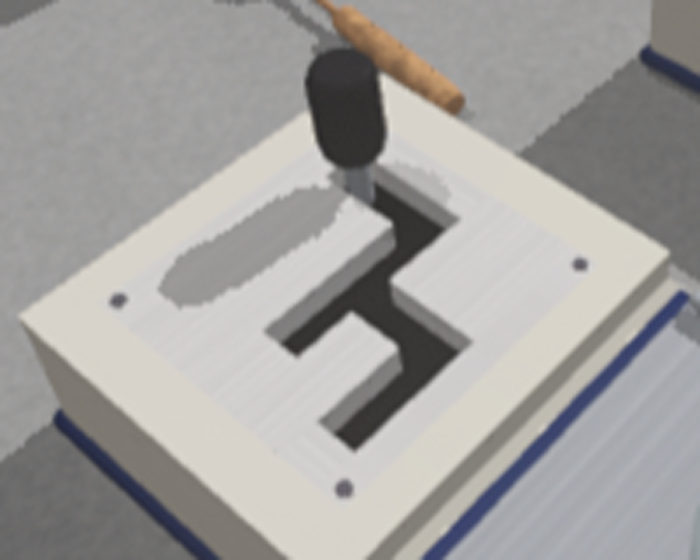

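```bash
python3 - <<'E'
import cv2,numpy as np
from h import *
c=dict(np.load("top0.npz")); s=dict(np.load("scene0.npz"))
def screws(cam,guess):
    g=255-cv2.cvtColor(cam["img"],cv2.COLOR_RGB2GRAY).astype(float); out=[]
    for u,v in guess:
        u,v=int(round(u)),int(round(v)); w=g[v-3:v+4,u-3:u+4]; w=np.clip(w-np.median(w)-10,0,None)
        yy,xx=np.mgrid[v-3:v+4,u-3:u+4]; p=((w*xx).sum()/w.sum(),(w*yy).sum()/w.sum()); out.append(onz(cam,*p,.09))
    return np.array(out)
T=screws(c,[(305.5,176.5),(380.5,173.5),(388.2,249.4),(310.5,252.5)])
print("top",T.round(4).tolist(),T.mean(0))
S=screws(s,[(75+580/3.5,170+264/3.5),(75+344/3.5,170+488/3.5),(75+118/3.5,170+300/3.5)])
print("scene bl,br,fr",S.round(4).tolist(),"centre",(S[0]+S[2])/2)
for P in (T,):
    for a,b,o in ((3,0,0),(2,1,0),(1,0,np.pi/2),(2,3,np.pi/2)):
        d=P[b]-P[a]; print(np.arctan2(d[1],d[0])-o,np.linalg.norm(d))
d=S[1]-S[2];print(np.arctan2(d[1],d[0]));d=S[0]-S[1];print(np.arctan2(d[1],d[0])-np.pi/2)
# knob top discs
for cam,box in ((c,(318,222,342,246)),(s,(160,182,190,220))):
    g=cv2.cvtColor(cam["img"],cv2.COLOR_RGB2GRAY);x0,y0,x1,y1=box
    m=(g[y0:y1,x0:x1]<75).astype(np.uint8); print(m.sum())
    for r in m: print(''.join('#' if a else '.' for a in r))
E
```

```text
top [[0.5631, -0.1016, 0.09], [0.5651, -0.2398, 0.09], [0.427, -0.2418, 0.09], [0.425, -0.1036, 0.09]] [ 0.49506946 -0.17168094  0.09      ]
scene bl,br,fr [[0.5657, -0.1023, 0.09], [0.5677, -0.2401, 0.09], [0.4295, -0.242, 0.09]] centre [ 0.49759805 -0.17213147  0.09      ]
0.014587387038755196 0.1381112473731131
0.014468201990089557 0.13811724950142265
0.014557520487299191 0.1382204428312534
0.01451409453890351 0.13820398162974334
0.013735706243347752
0.014129287813900548
386
########................
########................
#########...............
#########...............
###############.........
#################.......
##################......
###################.....
####################....
#####################...
######################..
######################..
######################..
######################..
######################..
#####################...
#####################...
#####################...
####################....
###################.....
.#################......
.#############..........
........................
........................
597
.............
[... 464 characters left out ...]
###########.......
...####################.......
....####################......
....####################......
....####################......
....####################......
.....###################......
.....###################......
.....###################......
.....####################.....
.....####################.....
......###################.....
......###################.....
......##################......
.......#################......
.......#################......
........###############.......
........##############........
.........#############........
...........##########.........
............#######...........
..............................
..............................
```

```bash
python3 - <<'E'
import cv2,numpy as np
from h import *
c=dict(np.load("top0.npz")); s=dict(np.load("scene0.npz"))
g=cv2.cvtColor(s["img"],cv2.COLOR_RGB2GRAY); m=np.zeros_like(g);m[182:220,160:190]=g[182:220,160:190]<75
yy,xx=np.nonzero(m); p=(xx.mean(),yy.mean()); K=onz(s,*p,.137);print("scene",p,K)
g0=np.array([.4963,-.1719]);a=.0145
Rz=np.array([[np.cos(a),-np.sin(a)],[np.sin(a),np.cos(a)]])
print("gate frame",(K[:2]-g0)@Rz)
# top: hull of projected cylinder compare extents
def ext(cam,xy):
    th=np.linspace(0,2*np.pi,60); P=np.array([proj(cam,[xy[0]+.016*np.cos(t),xy[1]+.016*np.sin(t),z]) for t in th for z in (.112,.162)])
    return P.min(0),P.max(0),P.mean(0)
print(ext(c,K[:2]), "seen u..340 v 226-244"); print(ext(s,K[:2]),"seen 162-185,184-218")
for n,q in dict(front=(-45,45),c1=(0,45),mid=(0,-30),br=(0,0),c2=(50,0),end=(50,-45)).items():
    w=g0+Rz@np.array(q)/1000; print(n,w.round(4), "top px",proj(c,[*w,.09]).round(1))
E
```

```text
scene (np.float64(173.54438860971524), np.float64(200.02177554438862)) [ 0.45546177 -0.12998454  0.137     ]
gate frame [-0.04022618  0.04250319]
(array([317.06172438, 221.58580392]), array([341.55576005, 243.24936415]), array([328.92912401, 232.60037222])) seen u..340 v 226-244
(array([160.50847436, 180.83746252]), array([185.76501421, 218.87870582]), array([173.58828626, 199.83356939])) seen 162-185,184-218
front [ 0.4507 -0.1276] top px [323.  237.6]
c1 [ 0.4956 -0.1269] top px [321.3 212.6]
mid [ 0.4967 -0.2019] top px [362.7 210.9]
br [ 0.4963 -0.1719] top px [346.2 211.6]
c2 [ 0.5463 -0.1712] top px [343.9 184.5]
end [ 0.5469 -0.2162] top px [368.5 183.5]
```

```bash
python3 -m handwheel '[{"delta_pos":[-0.3,-0.4,0],"spin":-0.6},{"delta_pos":[-0.52,-0.73,0],"spin":-0.7},{"delta_pos":[-0.46,-0.77,0],"spin":-0.7},{"delta_pos":[-0.4,-0.8,0],"spin":-0.6},{"delta_pos":[-0.36,-0.82,0],"spin":0},{"delta_pos":[-0.36,-0.82,0],"spin":0},{"delta_pos":[-0.36,-0.82,0],"spin":0},{"delta_pos":[-0.36,-0.82,0],"spin":0}]' -1 60
python3 -c "
from bench import robot;o=robot.get_obs();print(o['joint_pos'].round(3),o['joint_vel'].round(2)) "
```

```text
t: 1.1
ee_pos: [0.3122, 0.1802, 0.2364]
orientation: [-3.136, -0.001, -3.108]
contact_force: [0.6, 0.8, -0.3]
width: 1.005
[ 0.495 -0.022  1.992 -0.005  1.175 -1.107] [-1.2  -0.12  0.11 -0.01 -0.01 -1.19]
```

```bash
python3 -m handwheel '[{"delta_pos":[-0.37,-0.87,0],"spin":0.1},{"delta_pos":[-0.37,-0.87,0],"spin":0.1},{"delta_pos":[-0.37,-0.87,0],"spin":0},{"delta_pos":[-0.37,-0.87,0],"spin":0},{"delta_pos":[-0.37,-0.87,0],"spin":0},{"delta_pos":[-0.24,-0.5,0],"spin":0},{"delta_pos":[0,0,0],"spin":0},{"delta_pos":[0,0,0],"spin":0}]'
python3 - <<'E'
from bench import robot
import cv2,numpy as np
o=robot.get_obs();print(o['joint_pos'].round(3),o['ee_pos'],o['orientation'])
c=robot.read_camera("wrist");np.savez("wrist1.npz",**c);cv2.imwrite("pics/wrist1.png",c["img"][:,:,::-1])
E
```

```text
t: 2.1
ee_pos: [0.4448, -0.1212, 0.2362]
orientation: [-3.139, -0.002, -3.135]
contact_force: [-0.1, 0.7, -0.9]
width: 0.999
[-0.289  0.142  1.813 -0.003  1.187 -1.865] [ 0.44484411 -0.12124558  0.2362014 ] [-3.13870311e+00 -1.50753159e-03 -3.13520428e+00]
```

View pics/wrist1.png

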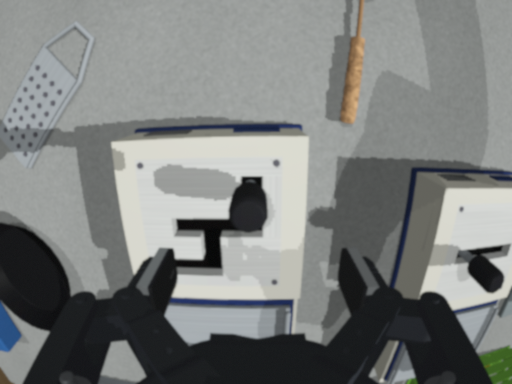

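```bash
python3 - <<'E'
import cv2,numpy as np
c=dict(np.load("wrist1.npz"))
f=192/np.tan(np.radians(float(c["vertical_fov"]))/2)
def onzf(u,v,z):
    x,y=u-c["cx"],v-c["cy"];r=np.hypot(x,y);t=r/f
    d=c["R"].T@np.array([np.sin(t)*x/r,np.sin(t)*y/r,np.cos(t)]);o=-c["R"].T@c["t"]
    return o+d*(z-o[2])/d[2]
print("cam",-c["R"].T@c["t"])
g=cv2.cvtColor(c["img"],cv2.COLOR_RGB2GRAY)
for u,v in ((140,165),(276,163),(275,282)):
    w=np.clip(150-g[v-4:v+5,u-4:u+5].astype(float),0,None);yy,xx=np.mgrid[v-4:v+5,u-4:u+5]
    p=((w*xx).sum()/w.sum(),(w*yy).sum()/w.sum());print(p,onzf(*p,.09).round(4))
for r in g[175:236,222:276:1]: print(''.join('#' if a<25 else '+' if a<50 else '.' for a in r))
E
```

```text
cam [ 0.36306419 -0.12226165  0.37001349]
(np.float64(139.61927330173776), np.float64(165.25434439178514)) [ 0.4283 -0.2422  0.09  ]
(np.float64(275.8734939759036), np.float64(162.66867469879517)) [ 0.4263 -0.1043  0.09  ]
(np.float64(273.95817490494295), np.float64(281.72243346007605)) [ 0.5642 -0.1023  0.09  ]
......................................................
......................................................
......................................................
.....................+####+++++#######+...............
.....................+###+++..+++#####+...............
.....................##++.......++####+...............
.....................##+.........+####+...............
.....................+#++++++....++###+...............
.....................+##++++++++++####+...............
....................+##########++#####+...............
...................++############+#+##+...............
..................++#############++++++...............
.................++#########+#+#+++++++...............
...............++#+#######+#######+++++...............
..............++
[... 1868 characters left out ...]
++++++++++++++++++++++++++..............
###########+++++++++++++++++++++++++++++..............
############+++++++++++++++++++++++++++...............
#############++++++++++++++++++++++++++...............
##############+++++++++++++++++++++++++...............
###############++++++++++++++++++++++++...............
+++++++++++++++++++++++++++++++++++.+++...............
......................++++++++........................
......................................................
......................................................
......................................................
......................................................
......................................................
```

```bash
python3 - <<'E'
import numpy as np
c=dict(np.load("wrist1.npz"))
f=192/np.tan(np.radians(float(c["vertical_fov"]))/2)
def onzf(u,v,z):
    x,y=u-c["cx"],v-c["cy"];r=np.hypot(x,y);t=r/f
    d=c["R"].T@np.array([np.sin(t)*x/r,np.sin(t)*y/r,np.cos(t)]);o=-c["R"].T@c["t"]
    return o+d*(z-o[2])/d[2]
print("left,right edges",onzf(230,213,.162),onzf(266,213,.162),"far edge",onzf(248,230.2,.162))
E
```

```text
left,right edges [ 0.44922483 -0.14270897  0.162     ] [ 0.44898908 -0.11541425  0.162     ] far edge [ 0.46354355 -0.12911088  0.162     ]
```

```bash
python3 -m handwheel '[{"delta_pos":[-0.11,-0.13,0.1],"spin":0},{"delta_pos":[0,0,0.4],"spin":0},{"delta_pos":[0,0,0.5],"spin":0},{"delta_pos":[0,0,0.4],"spin":0},{"delta_pos":[0,0,0.2],"spin":0},{"delta_pos":[0,0,0.1],"spin":0},{"delta_pos":[0,0,0],"spin":0},{"delta_pos":[0,0,0],"spin":0}]'
python3 - <<'E'
from bench import robot
import cv2,numpy as np
c=robot.read_camera("wrist");cv2.imwrite("pics/wrist2.png",c["img"][:,:,::-1])
E
```

```text
t: 3.15
ee_pos: [0.4539, -0.1265, 0.1326]
orientation: [-3.137, 0.005, -3.126]
contact_force: [0.2, 0.4, 0.1]
width: 1.0
```

View pics/wrist2.png

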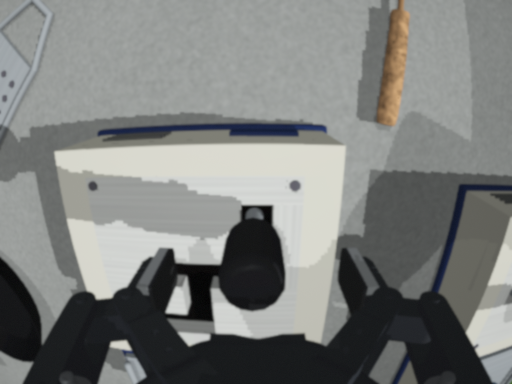

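```bash
python3 -m handwheel '[{"delta_pos":[0.03,-0.04,0.07],"spin":0},{"delta_pos":[0,0,0],"spin":0},{"delta_pos":[0,0,0],"spin":0},{"delta_pos":[0,0,0],"spin":0},{"delta_pos":[0,0,0],"spin":0},{"delta_pos":[0,0,0],"spin":0},{"delta_pos":[0,0,0],"spin":0},{"delta_pos":[0,0,0],"spin":0}]' 1 50
python3 - <<'E'
from bench import robot
import cv2,numpy as np
c=robot.read_camera("wrist");cv2.imwrite("pics/wrist3.png",c["img"][:,:,::-1])
E
```

```text
t: 4.2
ee_pos: [0.4525, -0.1294, 0.1293]
orientation: [-3.136, 0.007, -3.127]
contact_force: [-0.4, -0.1, 0.4]
width: 0.364
```

View pics/wrist3.png

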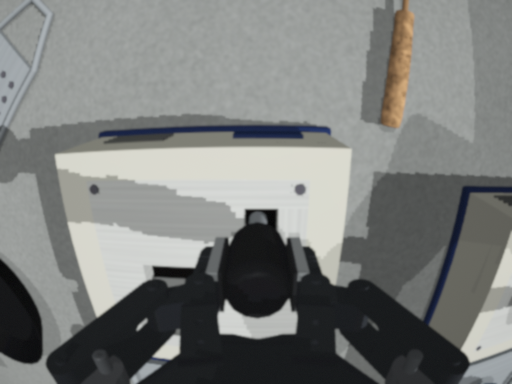

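Gripped: the opening of 31 mm matches the 32 mm knob, which sits centred between the pads near (258,270). Tool x is now −gate x and tool y is +gate y. First leg: to the corner.

```bash
python3 -m handwheel '[{"delta_pos":[-0.1,0.02,0],"spin":0},{"delta_pos":[-0.15,0.01,0],"spin":0},{"delta_pos":[-0.15,0,0],"spin":0},{"delta_pos":[-0.15,0,0],"spin":0},{"delta_pos":[-0.12,0,0],"spin":0},{"delta_pos":[-0.05,0,0],"spin":0},{"delta_pos":[0,0,0],"spin":0},{"delta_pos":[0,0,0],"spin":0}]'
cat > st.py <<'E'
from bench import robot
import numpy as np
o=robot.get_obs();d=o['ee_pos'][:2]-[.4963,-.1719];a=.0145
print("gate mm",1e3*np.array([d[0]*np.cos(a)+d[1]*np.sin(a),-d[0]*np.sin(a)+d[1]*np.cos(a)]).round(4),o['ee_pos'][2].round(4),"F",o['contact_force'].round(1),"yaw",o['orientation'][2],o['width'].round(3),o['t'])
E
python3 st.py
```

```text
t: 5.25
ee_pos: [0.4985, -0.1271, 0.1292]
orientation: [-3.135, 0.005, -3.126]
contact_force: [-1.0, -2.0, 1.7]
width: 0.362Traceback (most recent call last):
  File "st.py", line 4, in <module>
    print("gate mm",1e3*np.array([d[0]*np.cos(a)+d[1]*np.sin(a),-d[0]*np.sin(a)+d[1]*np.cos(a)]).round(4),o['ee_pos'][2].round(4),"F",o['contact_force'].round(1),"yaw",o['orientation'][2],o['width'].round(3),o['t'])
                                                                                                                                                                                            ^^^^^^^^^^^^^^^^
AttributeError: 'float' object has no attribute 'round'
```

```bash
sed -i "s/o\['width'\].round(3)/o['width']/; s/).round(4),o\['ee_pos'\]/).round(2),o['ee_pos']/;s/\['ee_pos'\]\[2\].round(4)/['ee_pos'][2]/" st.py; python3 -m handwheel '[{"delta_pos":[0.03,-0.05,0],"spin":0},{"delta_pos":[0,-0.15,0],"spin":0},{"delta_pos":[0,-0.2,0],"spin":0},{"delta_pos":[0,-0.2,0],"spin":0},{"delta_pos":[0,-0.2,0],"spin":0},{"delta_pos":[0,-0.2,0],"spin":0},{"delta_pos":[0,-0.12,0],"spin":0},{"delta_pos":[0,0,0],"spin":0}]'
python3 st.py
```

```text
t: 6.25
ee_pos: [0.4982, -0.1987, 0.1293]
orientation: [-3.138, 0.007, -3.128]
contact_force: [0.9, 1.0, -0.2]
width: 0.36
gate mm [  0. -30.] 0.12930948940572945 F [ 0.9  1.  -0.2] yaw -3.1279637257772896 0.36018868351067596 6.25
```

```bash
sed -i "s/).round(2),o/).round(5),o/" st.py; python3 -m handwheel '[{"delta_pos":[0,-0.07,0],"spin":0},{"delta_pos":[0,0,0],"spin":0},{"delta_pos":[0,0,0],"spin":0},{"delta_pos":[0,0,0],"spin":0},{"delta_pos":[0,0,0],"spin":0},{"delta_pos":[0,0,0],"spin":0},{"delta_pos":[0,0,0],"spin":0},{"delta_pos":[0,0,0],"spin":0}]'
python3 st.py; python3 - <<'E'
from bench import robot
import cv2
for n in ("scene","wrist"):
    c=robot.read_camera(n);cv2.imwrite(f"pics/{n}4.png",c["img"][:,:,::-1])
E
```

```text
t: 7.25
ee_pos: [0.4982, -0.2032, 0.1293]
orientation: [-3.136, 0.007, -3.127]
contact_force: [1.9, -0.8, 0.3]
width: 0.36
gate mm [  1.49 -31.35] 0.12931559895854497 F [ 1.9 -0.8  0.3] yaw -3.126800607701991 0.3602548566250545 7.25
```

View pics/scene4.png

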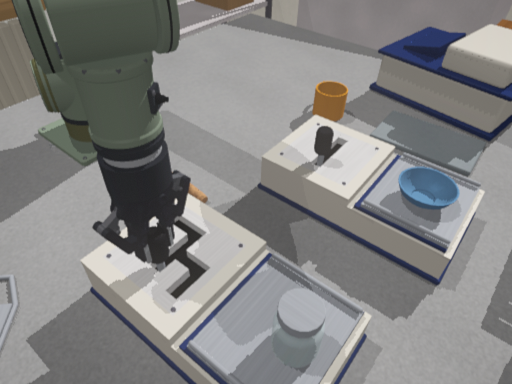

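View pics/wrist4.png

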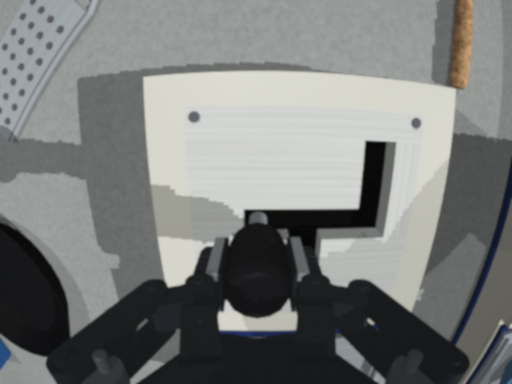

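The knob is in the pocket: the wrist view shows the stem at (258,217), beside the pocket end at u≈245. I'll hold for another second.

```bash
python3 -m handwheel '[{"delta_pos":[0,0,0],"spin":0},{"delta_pos":[0,0,0],"spin":0},{"delta_pos":[0,0,0],"spin":0},{"delta_pos":[0,0,0],"spin":0},{"delta_pos":[0,0,0],"spin":0},{"delta_pos":[0,0,0],"spin":0},{"delta_pos":[0,0,0],"spin":0},{"delta_pos":[0,0,0],"spin":0}]'
python3 -m handwheel '[{"delta_pos":[0,0.05,0],"spin":0},{"delta_pos":[0,0.15,0],"spin":0},{"delta_pos":[0,0.15,0],"spin":0},{"delta_pos":[0,0.1,0],"spin":0},{"delta_pos":[0,0.05,0],"spin":0},{"delta_pos":[0,0.02,0],"spin":0},{"delta_pos":[0,0,0],"spin":0},{"delta_pos":[0,0,0],"spin":0}]'
python3 st.py
```

```text
t: 8.35
ee_pos: [0.4983, -0.2032, 0.1293]
orientation: [-3.136, 0.007, -3.127]
contact_force: [1.1, -0.2, 0.2]
width: 0.364
t: 9.35
ee_pos: [0.4978, -0.1702, 0.1293]
orientation: [-3.135, 0.008, -3.126]
contact_force: [0.4, -1.3, -0.7]
width: 0.364
gate mm [1.49 1.73] 0.12932455306561963 F [ 0.4 -1.3 -0.7] yaw -3.1261945045029575 0.3638784973283033 9.35
```

```bash
python3 -m handwheel '[{"delta_pos":[-0.06,-0.02,0],"spin":0},{"delta_pos":[-0.15,0,0],"spin":0},{"delta_pos":[-0.18,0,0],"spin":0},{"delta_pos":[-0.18,0,0],"spin":0},{"delta_pos":[-0.15,0,0],"spin":0},{"delta_pos":[-0.06,0,0],"spin":0},{"delta_pos":[0,0,0],"spin":0},{"delta_pos":[0,0,0],"spin":0}]'
python3 st.py
```

```text
t: 10.35
ee_pos: [0.547, -0.17, 0.1293]
orientation: [-3.137, 0.004, -3.126]
contact_force: [-2.6, 0.6, 0.8]
width: 0.361
gate mm [50.73  1.12] 0.1292961376952663 F [-2.6  0.6  0.8] yaw -3.1263837436387365 0.36087654825994614 10.35
```

```bash
python3 -m handwheel '[{"delta_pos":[0,-0.06,0],"spin":0},{"delta_pos":[0,-0.15,0],"spin":0},{"delta_pos":[0,-0.18,0],"spin":0},{"delta_pos":[0,-0.18,0],"spin":0},{"delta_pos":[0,-0.13,0],"spin":0},{"delta_pos":[0,-0.06,0],"spin":0},{"delta_pos":[0,0,0],"spin":0},{"delta_pos":[0,0,0],"spin":0}]'
python3 st.py;  python3 - <<'E'
from bench import robot
import cv2
c=robot.read_camera("wrist");cv2.imwrite(f"pics/wrist5.png",c["img"][:,:,::-1])
E
```

```text
t: 11.35
ee_pos: [0.5476, -0.2189, 0.1293]
orientation: [-3.138, 0.005, -3.128]
contact_force: [-0.3, 2.0, 0.6]
width: 0.365
gate mm [ 50.63 -47.69] 0.12930932261068243 F [-0.3  2.   0.6] yaw -3.127504414333675 0.364979569522307 11.35
```

View pics/wrist5.png

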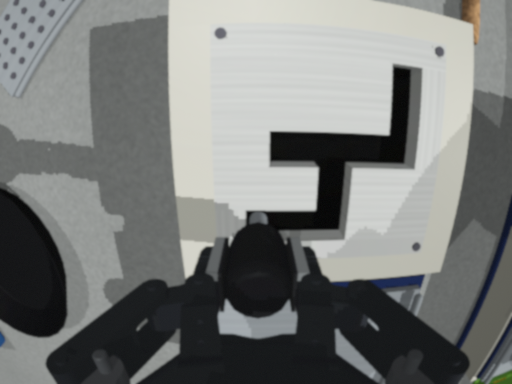

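The knob is home: gate frame (50.6, −47.7), and the stem is at the slot end near (258,217). Next I release and lift straight up.

```bash
python3 -m handwheel '[{"delta_pos":[0,0,0],"spin":0},{"delta_pos":[0,0,0],"spin":0},{"delta_pos":[0,0,0],"spin":0},{"delta_pos":[0,0,0],"spin":0},{"delta_pos":[0,0,0],"spin":0},{"delta_pos":[0,0,0],"spin":0},{"delta_pos":[0,0,0],"spin":0},{"delta_pos":[0,0,0],"spin":0}]' -1
python3 -m handwheel '[{"delta_pos":[0,0,-0.1],"spin":0},{"delta_pos":[0,0,-0.3],"spin":0},{"delta_pos":[0,0,-0.5],"spin":0},{"delta_pos":[0,0,-0.5],"spin":0},{"delta_pos":[0,0,-0.4],"spin":0},{"delta_pos":[0.5,0,0],"spin":0},{"delta_pos":[0.8,0,0],"spin":0},{"delta_pos":[0.8,0,0],"spin":0}]'
python3 -m handwheel '[{"delta_pos":[0.5,0.5,0],"spin":0},{"delta_pos":[0.2,0.8,0],"spin":0},{"delta_pos":[0,0.8,0],"spin":0},{"delta_pos":[0,0.8,0],"spin":0},{"delta_pos":[0,0.5,0],"spin":0},{"delta_pos":[0,0,0],"spin":0},{"delta_pos":[0,0,0],"spin":0},{"delta_pos":[0,0,0],"spin":0}]'
python3 st.py;  python3 - <<'E'
from bench import robot
import cv2,numpy as np
for n in ("scene","top"):
    c=robot.read_camera(n);cv2.imwrite(f"pics/{n}6.png",c["img"][:,:,::-1]);np.savez(f"{n}6.npz",**c)
E
```

```text
t: 12.4
ee_pos: [0.5479, -0.2193, 0.1293]
orientation: [-3.136, 0.006, -3.126]
contact_force: [-0.5, 0.0, -0.6]
width: 0.997
t: 13.4
ee_pos: [0.4215, -0.2211, 0.2425]
orientation: [-3.133, 0.01, -3.124]
contact_force: [-1.2, -0.1, 0.4]
width: 0.997
t: 14.4
ee_pos: [0.3721, -0.0142, 0.2443]
orientation: [-3.131, 0.019, -3.13]
contact_force: [-0.4, -0.9, -0.4]
width: 1.002
gate mm [-121.93  159.47] 0.24426518642917933 F [-0.4 -0.9 -0.4] yaw -3.1295201268142017 1.0023535103147865 14.4
```

View pics/scene6.png

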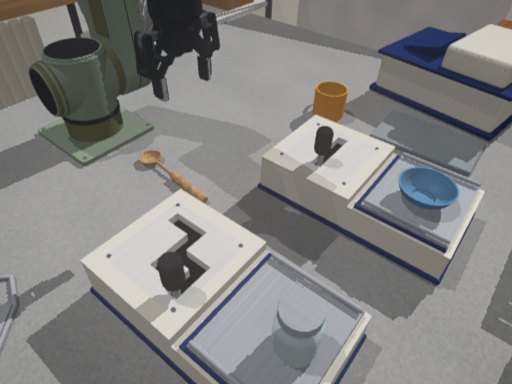

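View pics/top6.png

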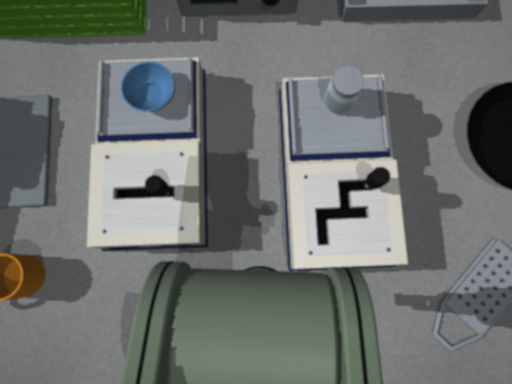

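The views show the knob at the slot end (top ~(377,178)) and the plain lever and jar unchanged. One numeric check before I hand in.

```bash
python3 - <<'E'
import cv2,numpy as np
from h import *
a=.0145;Rz=np.array([[np.cos(a),-np.sin(a)],[np.sin(a),np.cos(a)]])
def cen(cam,box):
    x0,y0,x1,y1=box;g=cv2.cvtColor(cam["img"],cv2.COLOR_RGB2GRAY)[y0:y1,x0:x1]
    n,l,st,ce=cv2.connectedComponentsWithStats((g<60).astype(np.uint8));i=1+st[1:,4].argmax();return ce[i]+[x0,y0],st[i]
s0=dict(np.load("scene0.npz"));s=dict(np.load("scene6.npz"))
p,_=cen(s,(155,245,192,292));K=onz(s,*p,.137);print(p,_,K,1e3*((K[:2]-[.4976,-.1721])@Rz))
for c in (s0,s): print("plain",cen(c,(312,122,336,158))[0])
t0=dict(np.load("top0.npz"));t=dict(np.load("top6.npz"))
print("top plain/jar area max diff",np.abs(t["img"][50:240,80:205].astype(int)-t0["img"][50:240,80:205]).mean(),np.abs(t["img"][60:155,280:390].astype(int)-t0["img"][60:155,280:390]).mean())
robot=__import__("bench").robot; print(robot.job_done())
E
```

```text
[176.5374677  272.93152455] [  2   0  35  47 774] [ 0.55795317 -0.2173592   0.137     ] [ 59.69058836 -46.12953112]
plain [324.06511628 142.2627907 ]
plain [323.99   143.1125]
top plain/jar area max diff 10.429656140350877 9.14133971291866
the job is handed in; nothing more can be done
None
```

```bash
python3 - <<'E'
import cv2,numpy as np
t0=dict(np.load("top0.npz"))["img"];t=dict(np.load("top6.npz"))["img"];s0=dict(np.load("scene0.npz"))["img"];s=dict(np.load("scene6.npz"))["img"]
f=lambda i:cv2.cvtColor(i,cv2.COLOR_RGB2GRAY).astype(np.float32)
for n,A,B,(x0,y0,x1,y1) in (("top plain",t0,t,(140,165,185,205)),("top jar",t0,t,(320,60,370,115)),("scene plain",s0,s,(305,115,345,165)),("bg",t0,t,(210,100,270,180)),("top bowl",t0,t,(110,55,185,120))):
    a,b=f(A)[y0:y1,x0:x1],f(B)[y0:y1,x0:x1]; print(n,cv2.phaseCorrelate(a,b,cv2.createHanningWindow(a.shape[::-1],cv2.CV_32F)),(b-a).mean().round(2))
g=f(s)[250:292,155:195]
for r in g: print(''.join('#' if v<50 else '+' if v<75 else '.' for v in r))
E
```

```text
top plain ((0.07953019599423783, -0.06801231568517707), 0.941909015973409) 2.72
top jar ((0.08633382014483004, 0.24857779251167145), 0.930468729019165) 8.7
scene plain ((-0.02122461541324938, -0.042092553693468204), 0.9958032927513123) 0.54
bg ((-0.30819413141503205, -0.061731110537230904), 0.7552497314413389) 1.1
top bowl ((0.476734013461801, 0.11698325084258698), 1.00958720030608) 7.93
......................+++++++++.........
.....................++++++++++.........
...............++...+++++++++++.........
...........+++++++++++++++++++++........
.........+++++++++++++++++++++++........
........++++++++++++++++++++++++........
......++++++++++++++++++++++++++........
......+++++++++++++++++++++++++++.......
.....+++++++++++++++++++++++++++++......
....++++++++++++++++++++++++++++++++....
...++++++++++++++++++++++++++++++++++...
...+++++++++++++++++++++++++++++++++++..
...+++++++++++++++++++++++++++++++++++++
...+++++++++++++++++++++++++++++++++++++
..++++++++++++++++++++++++++++++++++++++
..++++++++++++++++++++++++++..++++++++++
..++++++++++++++++++++++++++....++++++++
..++++++++++
[... 312 characters left out ...]
+++
.....+++++++++++++++++++++++++.....+++++
......++++++++++++++++++++++++.....+++++
......++++++++++++++++++++++++....++++++
......++++++++++++++++++++++++...+++++++
......++++++++++++++++++++++++.+++++++++
.......+++++++++++++++++++++++++++++++++
.......++++++++++++++++++++++++++++++++.
.......+++++++++++++++++++++++++++++++..
........+++++++++++++++++++++++++++++...
........++++++++++++++++++++++++++++....
........+++++++++++++++++++++++++++.....
.........+++++++++++++++++++++++++......
..........+++++++++++++++++++++++.......
...........+++++++++++++++++++++........
............++++++++++++.++++++.........
..............+++++++++...++++..........
.................+........+#+...........
```

The zigzag shaker's lever is in the last notch and released, and I handed the job in at about 14.5 s of the 37 s allowed. I gripped the knob and slid it from the front notch, round the corner, into the middle notch. It stayed there about 2 s before I took it on to the end.

- **Positions:** The measured tool position in gate axes was (1.5, −31.4) mm in the middle notch and (50.6, −47.7) mm at release. The targets are (0, −30) and (50, −45), and the stops are 5 mm beyond the targets. Just before release, the wrist picture showed the stem at the slot's end.
- **Forces:** The wrist-force readings at the end of each move stayed within about 3 N.
- **After release:** The scene and top pictures show the knob at the end of the slot, with the arm clear of everything. The plain lever had not moved (image shift under 0.1 px).
- **Checks that disagreed:**
    - The last numeric knob check gave (59.7, −46.1) mm, about 9 mm off in x and past the slot wall. Its colour mask had also picked up the dark slot beside the knob, so I relied on the tool reading and the pictures instead.
    - I ran that check in the same script that handed the job in, so I saw its result only afterwards.
    - Its brightness comparison of the plain shaker and jar areas also differed. The follow-up shift test put that down mostly to changed lighting, with a shift of at most 0.5 px.

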